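Load the slicing guide and clamp its stop leg at the mark

TASK

Lift the cast chocolate block out of its blue mould and lay it lengthwise on the floor of the white slicing guide's bed. Then, with the orange cam lever still open, draw the guide's spring-loaded stop leg out until its yellow pointer stands level with the red rider, hold it there, and squeeze the orange lever fully closed against the black grip without letting the leg leave the mark. Finish still holding leg and lever like that (I will put the locking pin in; the leg springs back if you let go), and leave the rider, timer, lime and spice jar where they are.

Things in the scene. Friction and masses are not known exactly. Their poses are not given: they have to be found in the camera images.
- block: Dark brown cast chocolate block, 34 (its x) x 60 (its y) x 40 mm high, three raised pads on top, 90 g, rigid. Origin: centre of its underside; z up, y along its length (either way round is good). Starts in the mould, standing 24 mm proud of the mould's top: grip it there across its 34 mm width, fingertips 20 to 22 mm above its underside.
- mould: Blue open mould, fixed, 78 (x) x 104 (y) x 22 mm high, on the wooden cover board that lies on the stove (board's top at z = 12 mm). Origin: centre of its underside. In its centre a cavity 38 (x) x 64 (y) mm, 16 mm deep, so its floor is at z = 18 mm.
- guide: White slicing guide, fixed on the cover board. Origin at z = 12 mm below the middle of the bed, z up. Bed: a channel along y, 44 mm wide (x -22 to 22), floor 18 mm and side walls 31 mm above the origin, end wall at y = 41 mm, open at y = -40 mm. A grey rail, 12 mm high, runs at x = -70 mm. The stop leg comes out of the -y end. Carries leg, lever and rider.
- bed (a point): Middle of the bed's floor (z = 30 mm); the block's underside belongs here, its y along the guide's y. Axes as the guide.
- handle (a point): On the stop leg, between fixed grip and closed lever, level with their tops: z = 68 mm; moves with the leg; axes as the guide. Below it a flat deck, top 36 mm lower. From the deck up to here stands the black fixed grip: x 0 to 13 mm, y -13 to 13 mm from here. A stop plate stands at y 20 to 24 mm, x -18 to 18 mm. Grip and closed lever together are 26 mm wide in x.
- pull_plate (a point): Middle of the inner (+y) face of the leg's upright pull plate, 16 mm towards the guide's -y from the handle point, 18 mm above the deck; 84 mm wide (x), 30 mm high from the deck. To draw the leg out, lower the open fingers either side of lever and grip, tips just above the deck, and bear with the fingers' sides on this face towards -y.
- lever_face (a point): Middle of the outer (-x) face of the orange cam lever, 20 mm above the deck. The face is 26 mm (y) x 35 mm; 29 mm from the handle point when open (so lever and fixed grip are 42 mm wide in x together), 13 mm when closed. Closing the fingers along x on this face and on the fixed grip's +x face slides the lever shut and grips both.
- stop_leg (a joint): Travel of the stop leg out of the guide along the guide's -y: 0 (fully in, where its spring holds it at the start) to 0.065 m. The spring pulls it back with 3 N at 0 and 6 N at 0.065, always: the closed lever does not stop it.
- cam_lever (a joint): Travel of the orange cam lever along the guide's +x towards the black grip: 0 open, 0.016 m fully closed against the grip; starts at 0 to 0.002. It stays where it is left; pushing it takes about 4 N. It rides on the stop leg.
- pointer (a point): Tip of the yellow pointer at the end of the stop leg's measuring rod, beside the rail, at x = -56 mm in the guide; moves with the leg (towards the guide's -y when it is pulled). Axes as the guide.
- mark (a point): White line on the red rider (18 x 8 mm block on the rail): the length mark, 25 to 55 mm along the guide's -y from where the pointer starts, different each time. Stiff, and must stay. Axes as the guide; the leg is at the mark when pointer and mark have the same y in the guide's frame.
- timer: Bystander: round white kitchen timer, 63 mm wide, 45 mm high; origin under its centre.
- lime: Bystander: green lime about 50 mm; origin at its underside, on the worktop (z = 0).
- spice_jar: Bystander: spice jar with red cap, 45 mm wide, 106 mm high; origin under its centre.

How it is judged:
By the outcome, as a careful person would: the job done as asked, in the order asked, and still so for the second after the job is handed in, while the arm keeps its last pose, push and grip.
It also fails if it takes over 42 s, if anything falls off the work surface, if the arm or the gripper's body presses on something with over 40 N, if the wrist force passes 120 N, or if a joint passes its speed limit or range.

ROBOT

A 6-joint arm with a two-finger parallel gripper is mounted at the origin on a cart in front of the work surface, level with it; the furniture and walls round the work are solid. World frame = base frame: x ahead of the robot, y to its left, z up, the work surface at z = 0. Lengths are in m, angles in rad, forces in N, time in s.
With the tool pointing down it reaches from about 0.3 to 0.875 m from the base axis. Payload 4.2 kg.
Tool frame: the origin (TCP) lies midway between the tips of the shut fingers; the grasp point (between the pads) lies 19 mm behind it (grip_point_offset is the distance from the TCP to the grasp point, in m); z points along the fingers, y is the line along which they close (so a half turn about z gives the same grasp; the last joint's range is limited). The gripper opens to 85 mm and grips with 20 to 120 N. Pads are 22 mm wide; open, the fingers measure 114 mm over their backs; the gripper's body (76 mm by 85 mm) begins 54 mm behind the grasp point. The pads swing forward as they close: fully open they stand 13 mm farther back than shut.
Start: joints at [-1.334, 0.32, 1.565, -0, 1.257, -0.02], TCP at [0.146, -0.556, 0.231] pointing down, gripper open.
Joint ranges: [-3.11, 3.11], [-0.84, 2.01], [0.21, 2.61], [-1.34, 4.49], [0.05, 2.63], [-2.56, 2.56]. Speed limits (rad/s): [2.57, 2.57, 3.14, 3.14, 3.14, 3.14].

INTERFACE

Orientations are given as a unit quaternion [x, y, z, w].
In Python, from workcell import * gives the robot as it stands.
- The arm moves only by the tool step_arm, never from a script. Its argument "series" is a list that holds one entry, the list of rows, each a list of 7 numbers: the opening, from -1 (shut) to 1 (fully open), then the shift along the tool's x, y, z in mm, then the turn, a rotation vector about the tool's x, y, z in units of 6 degrees (1.0 is 6 degrees). In form: [[[claw, tx, ty, tz, rx, ry, rz], ...]]. A call has 1 to 12 rows; each row is the pose to reach, as a shift and turn from the pose commanded when the call began, along the tool's axes at that moment; what a row does not reach only later rows make up. A row lasts 1/10 s, in which the tool goes at most 50 mm and 8.59 degrees, less where a joint would pass 70% of its speed; a pose out of reach is approached as far as the arm can. A call with a gripper value outside its range is refused whole. The fingers move at their own pace and stop on an object; "squeeze" is the grip in N (left out, the last holds). Time passes only in rows, so rows that repeat a pose let the fingers close. It gives the time, the measured TCP pose, the force, the opening and the grip force at its end, in the units of the state.
- read_state(): the state, without advancing time (a new reading comes with each control period).
- read_camera(name): name is "side" or "top" or "wrist"; returns the picture (480x640x3 uint8, red, green, blue); there is no depth.
- calibration(name): a dict with "fx", "fy", "cx", "cy" (pixels), "dist_coeffs" ([k1, k2, p1, p2, k3] as OpenCV has them; the pictures are not rectified), "R" (3x3) and "t" (3): a world point X has camera coordinates R X + t. Camera axes: x right, y down, z forward; pixel columns grow to the right and rows downward; lengths in m; the calibration is good to about 2 mm. A picture is of the moment at which its call begins: read the wrist's pose just before it. calibration takes no time and is no camera call; for the wrist camera it gives the pose at the moment of the call.
- hand_in(): hands the job in; it is judged then, once.
Trained networks look in the newest picture that a camera, given by its name, has taken for a name from the list of things; names that differ only in an ending like _2 or _b are one class to them, and where a whole thing is asked for, a point or a joint stands for the part that bears it (a point fixed in the world has none). Each returns a list of dicts, best first, with "score" (0 to 1); they miss things now and then, are a little off and sometimes report something else, mostly with a low value. They report only what shows in the picture. A call takes as long as a camera call.
- spot_in(thing, camera): "point" ([x, y, z] in m, in world coordinates, good to about 4 mm: the middle of the surface that is visible of it).
- outline_of(thing, camera): "pixels" (480x640 bool, what is visible of it).
The state is a dict: "t": time; "joints": joint angles; "qvel": joint speeds; "joint_torque": joint torques, N m; "tcp_pos": TCP position; "orientation": TCP orientation; "force": force on the tool from outside, world axes, zero at the start; "torque": the same for the moment, N m; "finger_gap": finger opening in m; "grasp_force": force on a finger pad.
Only numpy, scipy, OpenCV 4.12 (cv2) and the standard library are available. Lean on these libraries where they do the work, as an engineer would, in place of code of your own. Each camera call takes 0.05 s, during which the arm holds its last target. There are 200 camera calls.

## Working session

There is one attempt and no reset: what is moved stays moved. The work goes in short steps, Python scripts to look and compute and a tool call to move; the robot and the scene stay as the last step left them, time stands still between calls to the robot, and variables do not carry over. Pictures are saved under pics/ and viewed, at most 13 in all, crops included, and the job is handed in when it is done.

Besides the shell and the picture viewer there is one more tool, called after "Call:" as name(argument=value, ...) on one line, values as JSON. step_arm: Moves the arm, as the interface text tells. Its arguments: {"type":"object","properties":{"series":{"type":"array"},"squeeze":{"type":"number"}},"required":["series"]}

```bash
mkdir -p pics; ls; cat > h.py <<'E'
from workcell import *
import numpy as np, cv2
from scipy.spatial.transform import Rotation as Ro
def save(name,f):
    im=read_camera(name); cv2.imwrite('pics/'+f,im[:,:,::-1]); return im
def proj(c,X):
    return cv2.projectPoints(np.array(X,float).reshape(-1,3),cv2.Rodrigues(np.array(c["R"],float))[0],np.array(c["t"],float),np.array([[c["fx"],0,c["cx"]],[0,c["fy"],c["cy"]],[0,0,1.]]),np.array(c["dist_coeffs"],float))[0].reshape(-1,2)
def ray(c,uv):
    n=cv2.undistortPoints(np.array(uv,float).reshape(-1,1,2),np.array([[c["fx"],0,c["cx"]],[0,c["fy"],c["cy"]],[0,0,1.]]),np.array(c["dist_coeffs"],float)).reshape(-1,2)
    R=np.array(c["R"]);t=np.array(c["t"])
    d=np.c_[n,np.ones(len(n))]@R
    return -R.T@t,d
def atz(c,uv,z):
    o,d=ray(c,uv); return o+d*((z-o[2])/d[:,2])[:,None]
E
python3 - <<'E'
from h import *
s=read_state();print(s)
for n in["top","side","wrist"]:
    save(n,n+'0.png')
    c=calibration(n); print(n,np.round(-np.array(c["R"]).T@c["t"],3),c["fx"],np.round(np.array(c["R"])[2],2))
    for th in["block","mould","guide","handle","pull_plate","lever_face","pointer","mark","timer","lime","spice_jar"]:
        r=spot_in(th,n); print(th,[(np.round(q["point"],3).tolist(),round(q["score"],2)) for q in r[:2]])
ims=[cv2.imread(f'pics/{n}0.png') for n in["top","side"]]
E
```

```text
pics
{'t': 0.0, 'joints': array([-1.33402569e+00,  3.20289904e-01,  1.56571038e+00,  1.26125115e-05,
        1.25740520e+00, -2.00221031e-02]), 'qvel': array([ 1.27038781e-03, -5.74054864e-04, -6.29420683e-04, -9.28001666e-04,
        1.36268989e-05,  1.19674451e-03]), 'joint_torque': array([-3.86254644e-03, -4.15525675e+01, -2.34163767e+01, -1.90670930e-04,
        8.28350836e-03, -9.82701238e-06]), 'tcp_pos': array([ 0.14591437, -0.55566623,  0.23047124]), 'orientation': array([ 9.91768346e-01,  1.28041890e-01, -9.20776521e-05, -9.01745242e-04]), 'force': array([-0.28721551,  0.38512422, -0.64730674]), 'torque': array([0.01025083, 0.0196826 , 0.06936924]), 'grasp_force': 0.0, 'finger_gap': 0.08532696620847724}
top [ 0.353 -0.088  1.065] 507.25166400747906 [ 0.15  0.01 -0.99]
block [([0.448, -0.228, 0.054], 0.78)]
mould [([0.451, -0.231, 0.036], 0.84), ([0.417, 0.127, 0.032], 0.42)]
guide [([0.415, -0.408, 0.036], 0.41)]
handle [([0.48, 0.055, 0.03], 0.66)]
pull_plate [([0.481, 0.05, 0.033], 0.88)]
lever_face []
pointer [([0.481, 0.058, 0.034], 0.89)]
mark [([0.417, 0.127, 0.028], 0
[... 224 characters left out ...]
k [([0.448, -0.224, 0.054], 0.67), ([0.431, -0.203, 0.034], 0.36)]
mould [([0.429, -0.205, 0.033], 0.6)]
guide [([0.465, 0.112, 0.03], 0.67)]
handle [([0.474, 0.061, 0.037], 0.84)]
pull_plate [([0.475, 0.06, 0.041], 0.93), ([0.577, -0.164, 0.043], 0.3)]
lever_face [([0.465, 0.053, 0.061], 0.6)]
pointer [([0.474, 0.057, 0.038], 0.9)]
mark [([0.448, -0.221, 0.054], 0.53)]
timer [([0.448, -0.222, 0.053], 0.69), ([0.577, -0.163, 0.046], 0.66)]
lime [([0.412, -0.4, 0.03], 0.62)]
spice_jar [([0.581, 0.228, 0.086], 0.6)]
wrist [ 0.227 -0.534  0.375] 394.8507921418942 [-0.31 -0.08 -0.95]
block []
mould []
guide []
handle []
pull_plate []
lever_face []
pointer []
mark []
timer []
lime []
spice_jar []
```

View pics/top0.png

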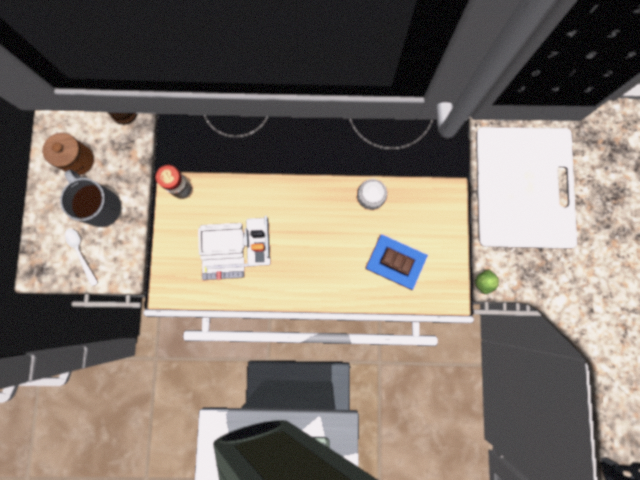

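View pics/side0.png

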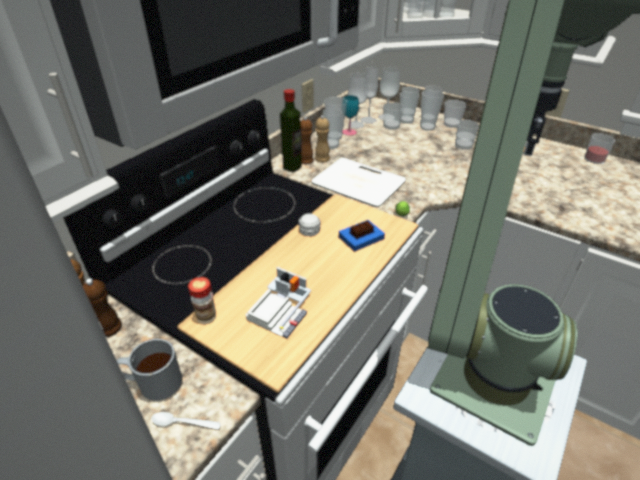

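The top view shows the blue mould and block at about (397,262), turned about 25°. The guide is at (222,242) with its rail and the red rider below it at (218,275). The leg, with its orange lever and black grip, is at (258,240), and the timer is at (372,194). The guide's axes lie close to the world axes, with −y to the right in the image. The side view agrees.

```bash
cat >> h.py <<'E'
def go(p,yaw,tilt=None,frm=None):
    """shift (mm) and turn (6deg units) from the present pose to TCP p, tool down, tool y along world yaw"""
    s=read_state(); P0,q0=frm or (s["tcp_pos"],s["orientation"])
    R0=Ro.from_quat(q0)
    best=None
    for a in(yaw,yaw+np.pi):
        y=np.array([np.cos(a),np.sin(a),0]);z=np.array([0,0,-1.]);x=np.cross(y,z)
        r=(R0.inv()*Ro.from_matrix(np.c_[x,y,z])).as_rotvec()
        if best is None or np.linalg.norm(r)<np.linalg.norm(best): best=r
    return np.round(R0.inv().apply(np.array(p)-P0)*1000,1),np.round(np.degrees(best)/6,2)
E
python3 - <<'E'
from h import *
s=read_state();R0=Ro.from_quat(s["orientation"]);print(np.round(R0.as_matrix(),2))
c=calibration("wrist");print("cam in tool",R0.inv().apply(-np.array(c["R"]).T@c["t"]-s["tcp_pos"]).round(3),(np.array(c["R"])@R0.as_matrix()).round(2))
im=read_camera("top");c=calibration("top")
for th,z in[("mould",.034),("block",.058)]:
    r=outline_of(th,"top")[0]["pixels"].astype(np.uint8)
    ct=max(cv2.findContours(r,0,1)[0],key=cv2.contourArea).reshape(-1,2)
    X=atz(c,ct,z)[:,:2]; print(th,[np.round(v,4) for v in cv2.minAreaRect((X*1000).astype(np.float32))])
print(atz(c,[[222,242],[258,240],[218,275],[201,227],[243,227]],.043).round(3))
print(go([.40,-.22,.25],0.0),go([.4,.08,.25],0))
E
```

```text
[[ 0.97  0.25  0.  ]
 [ 0.25 -0.97 -0.  ]
 [ 0.    0.   -1.  ]]
cam in tool [ 0.084 -0.001 -0.144] [[ 0.    1.    0.  ]
 [-0.95  0.   -0.32]
 [-0.32 -0.    0.95]]
mould [array([ 451.3938, -230.2452]), array([105.31  ,  80.8861]), np.float64(66.6652)]
block [array([ 449.8422, -228.3876]), array([60.2819, 36.727 ]), np.float64(66.4025)]
[[0.484 0.124 0.043]
 [0.489 0.052 0.043]
 [0.417 0.129 0.043]
 [0.514 0.169 0.043]
 [0.516 0.083 0.043]]
(array([ 331. , -260.6,  -18.7]), array([  0.  ,   0.  , -12.55])) (array([ 407.2, -550.8,  -18.7]), array([  0.  ,   0.  , -12.55]))
```

```bash
python3 - <<'E'
from h import *
print(go([.43,-.25,.22],np.radians(-23.5)))
E
```

```text
(array([ 352.4, -224. ,   11.3]), array([ 0.  ,  0.  , -8.63]))
```

Call:
step_arm(series=[[[1,44,-28,1,0,0,-1.1],[1,88,-56,3,0,0,-2.2],[1,132,-84,4,0,0,-3.3],[1,176,-112,6,0,0,-4.4],[1,220,-140,7,0,0,-5.5],[1,264,-168,8,0,0,-6.6],[1,308,-196,10,0,0,-7.7],[1,340,-215,11,0,0,-8.63],[1,352,-224,11,0,0,-8.63],[1,352,-224,11,0,0,-8.63],[1,352,-224,11,0,0,-8.63]]])

```text
t: 3.05
tcp_pos: [0.4294, -0.2501, 0.2203]
orientation: [0.836, 0.549, -0.0, 0.0]
force: [0.3, -0.4, -0.1]
finger_gap: 0.0853
grasp_force: 0.0
```

```bash
python3 - <<'E'
from h import *
s=read_state();print(s["tcp_pos"],s["t"],np.abs(s["qvel"]).max(),s["joints"].round(2))
c=calibration("wrist");im=save("wrist","w1.png")
for th in["block","mould"]:
    for q in spot_in(th,"wrist")[:1]: print(th,q["point"],q["score"])
    for q in outline_of(th,"wrist")[:1]:
        r=q["pixels"].astype(np.uint8)
        ct=max(cv2.findContours(r,0,1)[0],key=cv2.contourArea).reshape(-1,2)
        for z in(.034,.058):
            X=atz(c,ct,z)[:,:2]; print(th,z,q["score"],[np.round(v,2) for v in cv2.minAreaRect((X*1000).astype(np.float32))])
s=read_state()
print(go([.48,.04,.26],0.0))
E
```

```text
[ 0.42944797 -0.25014138  0.22028904] 3.05 0.028945995998756573 [-0.55  0.2   1.75 -0.    1.18 -0.14]
block [0.4488, -0.2266, 0.0567] 0.56
block 0.034 0.62 [array([ 450.92, -232.75]), array([67.54, 36.91]), np.float64(64.74)]
block 0.058 0.62 [array([ 451.8, -228.4]), array([62.62, 34.22]), np.float64(64.74)]
mould [0.4537, -0.2278, 0.0351] 0.83
mould 0.034 0.93 [array([ 451.28, -231.36]), array([104.03,  77.95]), np.float64(66.59)]
mould 0.058 0.93 [array([ 452.13, -227.1 ]), array([96.46, 72.28]), np.float64(66.59)]
(array([287.1, -69.8, -39.7]), array([ 0.  ,  0.  , -3.94]))
```

View pics/w1.png

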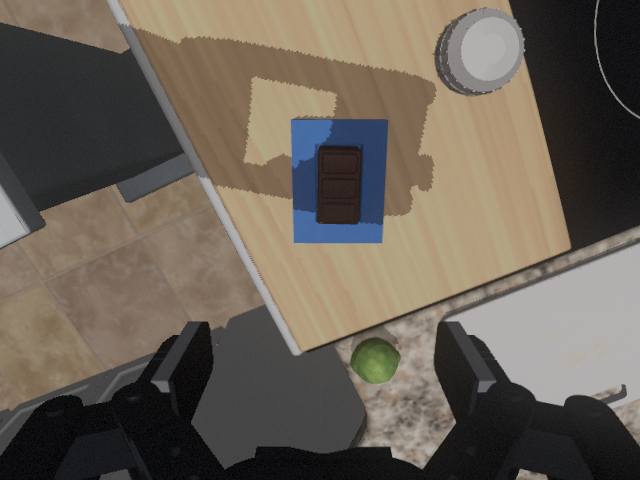

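Call:
step_arm(series=[[[1,43,-10,-6,0,0,-0.6],[1,86,-20,-12,0,0,-1.2],[1,129,-31,-18,0,0,-1.8],[1,172,-42,-24,0,0,-2.4],[1,215,-52,-30,0,0,-3.0],[1,258,-63,-36,0,0,-3.6],[1,287,-70,-40,0,0,-3.94],[1,287,-70,-40,0,0,-3.94],[1,287,-70,-40,0,0,-3.94]]])

```text
t: 4.2
tcp_pos: [0.4798, 0.0406, 0.2602]
orientation: [0.706, 0.708, -0.0, 0.0]
force: [0.1, -0.0, -0.3]
finger_gap: 0.0857
grasp_force: 0.0
```

```bash
python3 - <<'E'
from h import *
s=read_state();print(s["tcp_pos"],s["t"],np.abs(s["qvel"]).max(),s["joints"].round(2))
c=calibration("wrist");im=save("wrist","w2.png")
np.savez("w2.npz",im=im,**c)
for th in["guide","handle","pull_plate","lever_face","pointer","mark"]:
    for q in spot_in(th,"wrist")[:2]: print(th,np.round(q["point"],4),q["score"])
cv2.imwrite("pics/w2c.png",cv2.resize(im[0:300,140:540,::-1],None,fx=2,fy=2,interpolation=cv2.INTER_CUBIC))
E
```

```text
[0.47979835 0.04063591 0.26023353] 4.2 0.02849361120708546 [ 0.06  0.15  1.72 -0.    1.27  0.06]
guide [0.4739 0.1082 0.0314] 0.6
handle [0.4853 0.0577 0.03  ] 0.85
pull_plate [0.4825 0.0559 0.0338] 0.76
pull_plate [ 0.4535 -0.2013  0.0328] 0.64
lever_face [0.4722 0.0516 0.0672] 0.97
pointer [0.4821 0.057  0.0387] 0.75
pointer [0.4182 0.1305 0.0276] 0.16
mark [0.4191 0.1329 0.0287] 0.47
```

View pics/w2c.png

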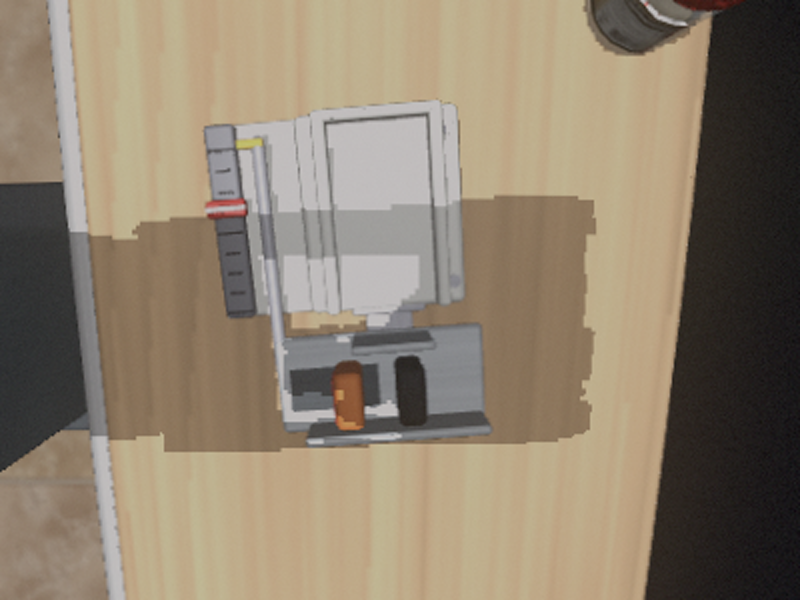

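Clear view. In the crop, the yellow pointer tip is at (240,144), the rider's white line at (226,209), the lever at (348,395), the black grip at (410,390) and the pull plate at (398,430). I'll take a second wrist view to triangulate these.

Call:
step_arm(series=[[[1,20,-30,20,0,0,0],[1,30,-60,40,0,0,0],[1,30,-60,40,0,0,0],[1,30,-60,40,0,0,0]]])

```text
t: 4.95
tcp_pos: [0.4196, 0.0707, 0.2203]
orientation: [0.706, 0.708, 0.0, 0.0]
force: [0.7, 0.3, -0.2]
finger_gap: 0.0853
grasp_force: 0.0
```

```bash
python3 - <<'E'
from h import *
s=read_state();print(s["tcp_pos"],s["t"],np.abs(s["qvel"]).max())
c=calibration("wrist");im=save("wrist","w3.png")
np.savez("w3.npz",im=im,**c)
for th in["guide","handle","pull_plate","lever_face","pointer","mark"]:
    for q in spot_in(th,"wrist")[:2]: print(th,np.round(q["point"],4),q["score"])
a=np.load("w2.npz"); 
X=[.484,.124,.043]
print(proj(a,X),proj(c,X))
u,v=proj(c,X)[0].astype(int); print(u,v)
y0=max(0,v-110);x0=max(0,u-150);print("crop",x0,y0)
cv2.imwrite("pics/w3c.png",cv2.resize(im[y0:y0+300,x0:x0+400,::-1],None,fx=2,fy=2,interpolation=cv2.INTER_CUBIC))
E
```

```text
[0.41958818 0.07068907 0.22032251] 4.95 0.06141219237561285
guide [0.4738 0.1088 0.0319] 0.91
handle [0.4813 0.0549 0.0321] 0.94
pull_plate [0.479  0.0576 0.0359] 0.59
pull_plate [0.4724 0.0536 0.0657] 0.33
lever_face [0.4701 0.0562 0.0657] 0.74
pointer [0.4808 0.0553 0.0372] 0.88
pointer [0.4759 0.1099 0.035 ] 0.6
mark [ 0.4514 -0.1882  0.0302] 0.19
[[328.14008277 111.77093029]] [[403.63148132 151.73921866]]
403 151
crop 253 41
```

View pics/w3c.png

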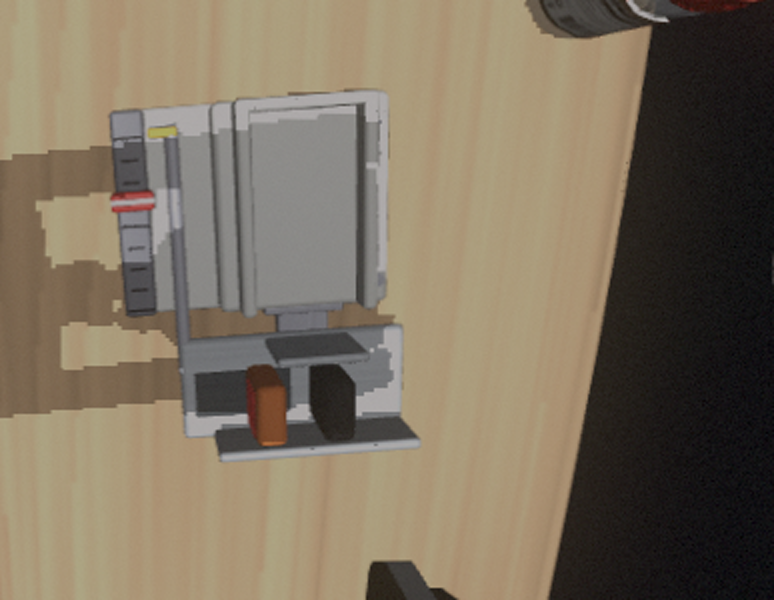

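```bash
python3 - <<'E'
from h import *
a=np.load("w2.npz");b=np.load("w3.npz")
P={"mark":[(226,209),(133,202)],"ptip":[(237,144),(149,132)],"endwallL":[(312,110),(237,99)],"endwallR":[(455,103),(386,92)],
"wallRend":[(463,298),(385,297)],"railTL":[(205,128),(111,113)],"railBL":[(229,317),(128,315)],"railBR":[(254,315),(154,313)],
"plateL":[(307,443),(220,459)],"plateR":[(490,432),(418,446)],"deckBL":[(285,430),(186,436)],"deckTR":[(481,324),(402,326)],
"innerTL":[(325,122),(249,112)],"innerTR":[(434,114),(364,104)]}
for k,(p,q) in P.items():
    p=np.array([[p[0]/2+140-.25,p[1]/2-.25]]);q=np.array([[q[0]/2+253-.25,q[1]/2+41-.25]])
    o1,d1=ray(a,p);o2,d2=ray(b,q);d1=d1[0];d2=d2[0]
    M=np.c_[d1,-d2];t=np.linalg.lstsq(M,o2-o1,rcond=None)[0]
    A=o1+t[0]*d1;B=o2+t[1]*d2;print(k,((A+B)/2).round(4),"gap",(1000*np.linalg.norm(A-B)).round(1))
E
```

```text
mark [0.4164 0.1305 0.0309] gap 0.0
ptip [0.4228 0.1579 0.0321] gap 0.3
endwallL [0.4564 0.1703 0.042 ] gap 0.0
endwallR [0.5178 0.1747 0.0288] gap 0.7
wallRend [0.5243 0.0915 0.0306] gap 0.2
railTL [0.4073 0.1654 0.0235] gap 0.2
railBL [0.4141 0.0816 0.0232] gap 0.0
railBR [0.4257 0.0821 0.0206] gap 0.3
plateL [0.4529 0.0298 0.062 ] gap 0.7
plateR [0.5351 0.0352 0.0611] gap 0.3
deckBL [0.4402 0.0285 0.0326] gap 0.1
deckTR [0.533  0.0793 0.0314] gap 0.5
innerTL [0.4617 0.1658 0.039 ] gap 0.2
innerTR [0.5086 0.1698 0.0315] gap 0.7
```

```bash
cat >> h.py <<'E'
G=np.array([.4878,.128,.012]);YAW=np.radians(4.3)
def w(l,g=None,yaw=None):
    g=G if g is None else g; R=Ro.from_euler('z',YAW if yaw is None else yaw)
    return g+R.apply(np.array(l,float)/1000)
E
python3 - <<'E'
from h import *
a=np.load("w2.npz");b=np.load("w3.npz")
H=-78; out=[]
L=[[(-22,41,31),(22,41,31),(22,-40,31),(-22,-40,31)],[(-22,41,18),(22,41,18),(22,-40,18),(-22,-40,18)],
 [(0,H-13,56),(13,H-13,56),(13,H+13,56),(0,H+13,56)],[(-42,H-16,50),(42,H-16,50),(42,H-16,20),(-42,H-16,20)],[(-18,H+20,20),(18,H+20,20),(18,H+24,20),(-18,H+24,20)],
 [(-70,41,12),(-70,-40,12)],[(-29,H-13,55),(-29,H+13,55)]]
for c,(x0,y0,W,Hh) in((a,(190,30,220,200)),(b,(290,70,190,210))):
    im=cv2.resize(c["im"][y0:y0+Hh,x0:x0+W,::-1],None,fx=2.1,fy=2.1*1,interpolation=cv2.INTER_CUBIC)
    for i,l in enumerate(L):
        p=((proj(c,w(l))+.5-[x0,y0])*2.1-.5)
        cv2.polylines(im,[np.round(p*16).astype(np.int32)],len(l)>2,[(0,0,255),(255,0,0),(0,255,0),(255,0,255),(0,255,255),(255,255,0),(255,0,0)][i],1,cv2.LINE_AA,4)
    out.append(im)
h=max(i.shape[0] for i in out)
o=np.hstack([cv2.copyMakeBorder(i,0,h-i.shape[0],0,0,0) for i in out]);print(o.shape)
o=o[:, :800] ;cv2.imwrite("pics/ov.png",o)
E
```

```text
(441, 861, 3)
```

View pics/ov.png

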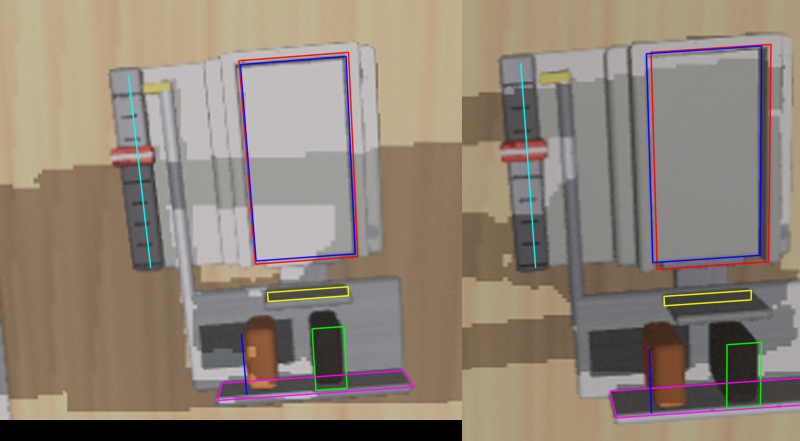

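The overlay fits: bed, rail, pull plate and grip all coincide to about 1 mm in both views. Next I go to the block.

```bash
python3 - <<'E'
from h import *
print(go([.451,-.230,.10],np.radians(-23.4)),read_state()["t"])
print(Ro.from_euler('z',YAW).inv().apply(np.array([[.4228,.1579,.032],[.4164,.1305,.031]])-G)*1000)
E
```

```text
(array([-300.8,   29.8,  120.6]), array([ 0.01, -0.  ,  3.92])) 5.3
[[-62.57516975  34.68945274  20.        ]
 [-71.01157172   7.84644393  19.        ]]
```

Call:
step_arm(series=[[[1,-45,5,5,0,0,0.6],[1,-90,10,10,0,0,1.2],[1,-135,14,20,0,0,1.8],[1,-180,18,40,0,0,2.4],[1,-222,22,62,0,0,3.0],[1,-260,26,88,0,0,3.5],[1,-290,29,110,0,0,3.9],[1,-301,30,121,0,0,3.92],[1,-301,30,121,0,0,3.92],[1,-301,30,121,0,0,3.92]]])

```text
t: 6.3
tcp_pos: [0.4507, -0.2295, 0.0997]
orientation: [0.836, 0.549, 0.0, -0.0]
force: [-0.9, -0.1, 0.4]
finger_gap: 0.0859
grasp_force: 0.0
```

```bash
python3 - <<'E'
from h import *
s=read_state();print(s["tcp_pos"],s["t"])
c=calibration("wrist");im=read_camera("wrist")
for th in["block","mould"]:
    for q in outline_of(th,"wrist")[:1]:
        r=q["pixels"].astype(np.uint8)
        ct=max(cv2.findContours(r,0,1)[0],key=cv2.contourArea).reshape(-1,2);print(ct.min(0),ct.max(0))
        X=atz(c,ct,.034 if th=="mould" else .058)[:,:2]; print(th,q["score"],[np.round(v,2) for v in cv2.minAreaRect((X*1000).astype(np.float32))])
print(go([.451,-.230,.038],np.radians(-23.4)))
E
```

```text
[ 0.45071185 -0.22947802  0.09970972] 6.3
[292 214] [360 332]
block 0.61 [array([ 452.9 , -226.19]), array([65.4 , 34.07]), np.float64(66.07)]
[253 171] [399 348]
mould 0.65 [array([ 451.57, -230.47]), array([108.66,  78.15]), np.float64(66.48)]
(array([-0.8,  0.1, 62.5]), array([0.02, 0.  , 0.02]))
```

Call:
step_arm(series=[[[1,0,0,30,0,0,0],[1,0,0,55,0,0,0],[1,0,0,62,0,0,0],[-1,0,0,62,0,0,0],[-1,0,0,62,0,0,0],[-1,0,0,62,0,0,0],[-1,0,0,62,0,0,0],[-1,0,0,62,0,0,0],[-1,0,0,62,0,0,0],[-1,0,0,62,0,0,0]]], squeeze=35)

```text
t: 7.45
tcp_pos: [0.4515, -0.2305, 0.0387]
orientation: [0.836, 0.549, 0.001, 0.001]
force: [-0.0, 1.3, 6.0]
finger_gap: 0.0332
grasp_force: 35.4
```

Call:
step_arm(series=[[[-1,0,0,-5,0,0,0],[-1,0,0,-15,0,0,0],[-1,0,0,-30,0,0,0],[-1,0,0,-60,0,0,0],[-1,0,0,-100,0,0,0],[-1,0,0,-105,0,0,0],[-1,0,0,-105,0,0,0]]])

```text
t: 8.15
tcp_pos: [0.4511, -0.2304, 0.144]
orientation: [0.836, 0.549, 0.001, 0.002]
force: [-0.2, 0.7, -0.3]
finger_gap: 0.0333
grasp_force: 35.5
```

```bash
python3 - <<'E'
from h import *
s=read_state();print(s["tcp_pos"],s["t"],s["finger_gap"],s["grasp_force"],s["force"])
c=calibration("wrist");im=save("wrist","w4.png")
for q in spot_in("block","wrist")[:1]: print(q["point"],q["score"])
for q in outline_of("block","wrist")[:1]:
    r=q["pixels"].astype(np.uint8);ct=max(cv2.findContours(r,0,1)[0],key=cv2.contourArea).reshape(-1,2)
    X=atz(c,ct,s["tcp_pos"][2]+.02)[:,:2]; print(q["score"],ct.min(0),ct.max(0),[np.round(v,2) for v in cv2.minAreaRect((X*1000).astype(np.float32))])
print(go([*w([0,0,0])[:2],.145],YAW))
E
```

```text
[ 0.4510517  -0.23041453  0.14398812] 8.15 0.0332743244831503 35.53516745567322 [-0.19931558  0.72762384 -0.29027729]
[0.4519, -0.2219, 0.1634] 0.69
0.87 [278 244] [372 413] [array([ 453.79, -223.83]), array([70.15, 32.49]), np.float64(65.31)]
(array([ 343.4, -106.8,   -3.5]), array([-0.03, -0.01, -4.61]))
```

View pics/w4.png

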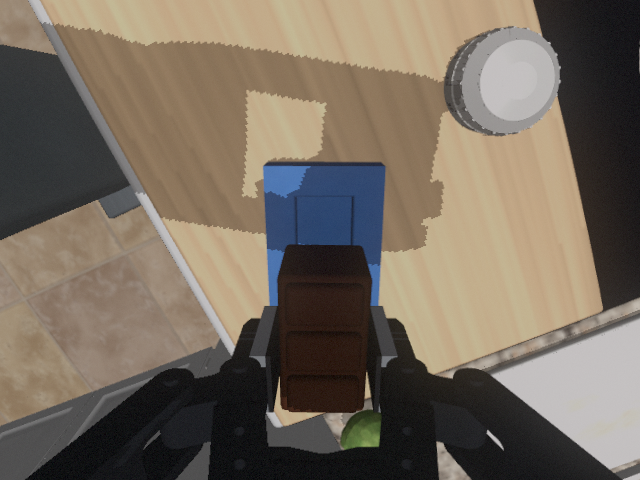

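The block is held square, with its top at rows 280–411 between the pads. The mould cavity behind it is empty. Next I carry it to the bed.

Call:
step_arm(series=[[[-1,35,-11,-1,0,0,-0.5],[-1,80,-25,-2,0,0,-1.1],[-1,125,-39,-3,0,0,-1.7],[-1,170,-53,-3.5,0,0,-2.3],[-1,215,-67,-3.5,0,0,-2.9],[-1,260,-81,-3.5,0,0,-3.5],[-1,305,-95,-3.5,-0.02,0,-4.1],[-1,335,-104,-3.5,-0.03,-0.01,-4.5],[-1,343.4,-106.8,-3.5,-0.03,-0.01,-4.61],[-1,343.4,-106.8,-3.5,-0.03,-0.01,-4.61],[-1,343.4,-106.8,-3.5,-0.03,-0.01,-4.61]]])

```text
t: 9.4
tcp_pos: [0.4881, 0.1265, 0.1449]
orientation: [0.681, 0.733, -0.001, 0.001]
force: [0.1, 0.5, -0.5]
finger_gap: 0.0331
grasp_force: 35.5
```

```bash
python3 - <<'E'
from h import *
s=read_state();print(s["tcp_pos"],s["t"],s["finger_gap"],s["force"])
im=read_camera("top")
for n in ("top","side"):
    if n=="side": read_camera(n)
    for q in spot_in("block",n)[:1]: print(n,np.round(q["point"],4),q["score"])
print(go([*w([0,0,0])[:2],.051],YAW))
E
```

```text
[0.48812576 0.12647625 0.14494019] 9.4 0.03309422581613769 [ 0.12236215  0.51561351 -0.47578527]
top [0.4887 0.1034 0.1554] 0.86
side [0.4834 0.1445 0.1559] 0.57
(array([ 2. , -1. , 94.7]), array([ 0.02,  0.02, -0.02]))
```

Call:
step_arm(series=[[[-1,2,-1,20,0.02,0.02,-0.02],[-1,2,-1,50,0.02,0.02,-0.02],[-1,2,-1,72,0.02,0.02,-0.02],[-1,2,-1,82,0.02,0.02,-0.02],[-1,2,-1,88,0.02,0.02,-0.02],[-1,2,-1,92,0.02,0.02,-0.02],[-1,2,-1,94,0.02,0.02,-0.02],[-1,2,-1,94,0.02,0.02,-0.02]]])

```text
t: 10.4
tcp_pos: [0.4883, 0.1293, 0.0523]
orientation: [0.68, 0.734, 0.001, 0.0]
force: [0.3, 0.0, -1.6]
finger_gap: 0.0333
grasp_force: 35.5
```

Call:
step_arm(series=[[[-1,0,0,1,0,0,0],[-1,0,0,2,0,0,0],[-1,0,0,2,0,0,0]]])

```text
t: 10.7
tcp_pos: [0.4884, 0.1295, 0.0507]
orientation: [0.679, 0.734, 0.001, 0.001]
force: [-1.2, -0.5, 4.4]
finger_gap: 0.0331
grasp_force: 36.0
```

Call:
step_arm(series=[[[-0.1,0,0,0,0,0,0],[0.2,0,0,0,0,0,0],[0.5,0,0,0,0,0,0],[1,0,0,-10,0,0,0],[1,0,0,-40,0,0,0],[1,0,0,-85,0,0,0],[1,-30,0,-125,0,0,0],[1,-60,0,-160,0,0,0],[1,-60,0,-160,0,0,0],[1,-60,0,-160,0,0,0]]])

```text
t: 11.7
tcp_pos: [0.4926, 0.0691, 0.2108]
orientation: [0.68, 0.733, 0.001, 0.001]
force: [0.2, 1.0, 0.2]
finger_gap: 0.0856
grasp_force: 0.0
```

```bash
python3 - <<'E'
from h import *
s=read_state();print(s["tcp_pos"],s["t"],s["finger_gap"],s["force"])
c=calibration("wrist");im=save("wrist","w5.png");np.savez("w5.npz",im=im,**c)
L=[[(-17,30,58),(17,30,58),(17,-30,58),(-17,-30,58)],[(-22,41,31),(22,41,31),(22,-40,31),(-22,-40,31)],[(0,-91,56),(13,-91,56),(13,-65,56),(0,-65,56)],[(-29,-91,55),(-29,-65,55)],[(-42,-94,50),(42,-94,50),(42,-94,20),(-42,-94,20)]]
P=[proj(c,w(l)) for l in L];m=np.vstack(P).mean(0);print(m)
x0=int(max(0,min(m[0]-130,380)));y0=int(max(0,min(m[1]-130,220)));print(x0,y0)
o=cv2.resize(im[y0:y0+260,x0:x0+260,::-1],None,fx=2.2,fy=2.2,interpolation=cv2.INTER_CUBIC)
for p in P: cv2.polylines(o,[np.round((p-[x0,y0]+.5)*2.2*16).astype(np.int32)],True,(0,255,0),1,cv2.LINE_AA,4)
cv2.imwrite("pics/w5c.png",o)
E
```

```text
[0.49255188 0.06910728 0.21075994] 11.7 0.08564006563344813 [0.24381372 0.95219185 0.21871418]
[319.58501232 206.05851902]
189 76
```

View pics/w5c.png

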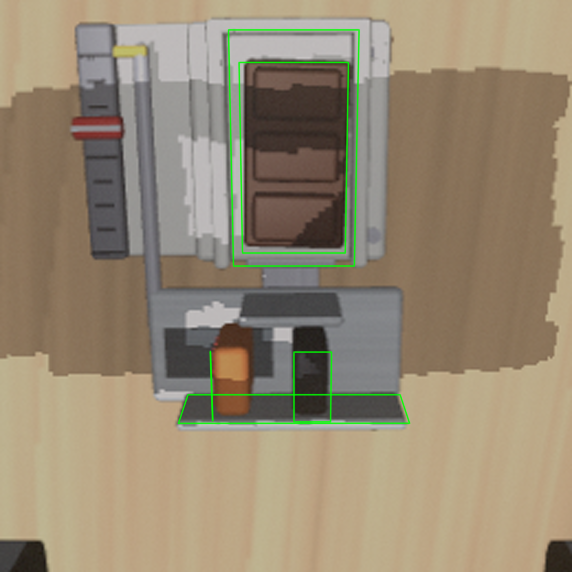

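The block lies straight in the bed and matches the model outline. Next is the leg: centre the tool on the handle's x with the gap at about 68 mm, which clears the lever at −29 and still overlaps the ±42 plate.

```bash
python3 - <<'E'
from h import *
print(go([*w([0,-77,0])[:2],.1],YAW),go([*w([0,-77,0])[:2],.036],YAW),go(w([0,-77,24]),YAW))
E
```

```text
(array([-18.4,   0.4, 109.4]), array([-0.  , -0.01,  0.01])) (array([-18.5,   0.4, 173.4]), array([-0.  , -0.01,  0.01])) (array([-18.5,   0.4, 173.4]), array([-0.  , -0.01,  0.01]))
```

Call:
step_arm(series=[[[0.6,-18.5,0.4,30,0,0,0],[0.6,-18.5,0.4,65,0,0,0],[0.6,-18.5,0.4,100,0,0,0],[0.6,-18.5,0.4,109,0,0,0],[0.6,-18.5,0.4,109,0,0,0]]])

```text
t: 12.25
tcp_pos: [0.4927, 0.0515, 0.0988]
orientation: [0.679, 0.734, -0.002, -0.002]
force: [0.5, 0.3, 0.2]
finger_gap: 0.0683
grasp_force: 0.0
```

```bash
python3 - <<'E'
from h import *
s=read_state();print(s["tcp_pos"],s["t"],s["finger_gap"],s["force"])
print((Ro.from_euler('z',YAW).inv().apply(s["tcp_pos"]-G)*1000).round(1))
c=calibration("wrist");im=save("wrist","w6.png")
for n in["lever_face","handle"]:
  for q in spot_in(n,"wrist")[:1]: print(n,(Ro.from_euler('z',YAW).inv().apply(np.array(q["point"])-G)*1000).round(1),q["score"])
print(go([*w([0,-77,0])[:2],.036],YAW))
E
```

```text
[0.49266625 0.05153046 0.09876846] 12.25 0.06826346441748209 [0.50549099 0.25440279 0.20682314]
[ -0.9 -76.6  86.8]
lever_face [-18.8 -72.2  54.6] 0.93
handle [ -7.7 -71.   18. ] 0.73
(array([-0.1, -2. , 65.9]), array([ 0.03, -0.  ,  0.02]))
```

View pics/w6.png

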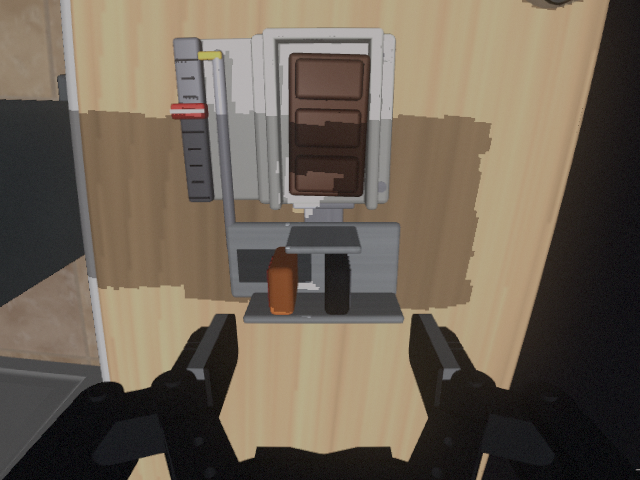

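```bash
python3 - <<'E'
from h import *
s=read_state();print(s["tcp_pos"],s["orientation"],s["t"],(Ro.from_euler('z',YAW).inv().apply(s["tcp_pos"]-G)*1000).round(1),go([*w([0,-77,0])[:2],.036],YAW))
print(Ro.from_quat(s["orientation"]).as_matrix().round(3))
E
```

```text
[0.49538657 0.0514664  0.10194533] [0.67926069 0.73389543 0.00123398 0.00094929] 12.4 [  1.8 -76.9  89.9] (array([-0.1, -2. , 65.9]), array([ 0.03, -0.  ,  0.02]))
[[-0.077  0.997  0.003]
 [ 0.997  0.077  0.001]
 [ 0.     0.003 -1.   ]]
```

Call:
step_arm(series=[[[0.6,0,-2,12,0,0,0],[0.6,0,-2,30,0,0,0],[0.6,0,-2,46,0,0,0],[0.6,0,-2,58,0,0,0],[0.6,0,-2,65,0,0,0],[0.6,0,-2,65,0,0,0],[0.6,0,-2,65,0,0,0]]])

```text
t: 13.1
tcp_pos: [0.493, 0.0509, 0.0364]
orientation: [0.679, 0.734, 0.001, 0.001]
force: [1.0, 0.6, 0.1]
finger_gap: 0.0684
grasp_force: 0.0
```

```bash
cat >> h.py <<'E'
def loc(p): return (Ro.from_euler('z',YAW).inv().apply(np.array(p)-G)*1000).round(1)
E
python3 - <<'E'
from h import *
s=read_state();print(s["tcp_pos"],s["orientation"],s["t"],loc(s["tcp_pos"]),s["force"],s["finger_gap"])
E
```

```text
[0.49295938 0.05094373 0.03635252] [6.79486558e-01 7.33687288e-01 8.10567684e-04 5.69543223e-04] 13.1 [ -0.6 -77.2  24.4] [1.00074515 0.63306414 0.07681382] 0.06835146816820498
```

Call:
step_arm(series=[[[0.6,-3,0.5,0,0,0,0],[0.6,-6,0.5,0,0,0,0],[0.6,-11,0.5,0,0,0,0],[0.6,-17,0.5,0,0,0,0],[0.6,-23,0.5,0,0,0,0],[0.6,-28,0.5,0,0,0,0],[0.6,-31,0.5,0,0,0,0],[0.6,-31,0.5,0,0,0,0],[0.6,-31,0.5,0,0,0,0]]])

```text
t: 14.0
tcp_pos: [0.4957, 0.0198, 0.0359]
orientation: [0.68, 0.734, 0.001, 0.001]
force: [1.7, 3.0, 3.1]
finger_gap: 0.0685
grasp_force: 1.7
```

```bash
cat >> h.py <<'E'
def pm(c,im):
    """pointer tip and mark, guide-frame mm, by colour"""
    hsv=cv2.cvtColor(im,cv2.COLOR_RGB2HSV).astype(int);H,S,V=hsv[...,0],hsv[...,1],hsv[...,2]
    roi=np.zeros(H.shape,np.uint8);cv2.fillPoly(roi,[proj(c,w([(-84,46,18),(-53,46,18),(-53,-45,18),(-84,-45,18)])).astype(np.int32)],1)
    out={}
    for n,m in(("yel",(abs(H-28)<6)&(S>130)&(V>70)),("red",((H<8)|(H>172))&(S>110)&(V>50))):
        m=(m&(roi>0)).astype(np.uint8); k,lab,st,ce=cv2.connectedComponentsWithStats(m)
        if k<2: out[n]=None;continue
        i=1+np.argmax(st[1:,4]); v,u=np.nonzero(lab==i)
        L=loc(atz(c,np.c_[u,v],.031)); out[n]=(st[i].tolist(),L.mean(0).round(2)[:2].tolist(),"x",[L[:,0].min(),L[:,0].max()],"y",[L[:,1].min(),L[:,1].max()])
    # white line inside the red
    st=out["red"][0]; x,y,ww,hh=st[:4]; box=np.zeros(H.shape,bool);box[y:y+hh,x+3:x+ww-3]=1
    v,u=np.nonzero(box&(S<90)&(V>90)); out["white"]=(len(u),loc(atz(c,np.c_[u,v],.031)).mean(0)[:2].round(2)) if len(u) else None
    return out
E
python3 - <<'E'
from h import *
s=read_state();print(s["tcp_pos"],s["t"],loc(s["tcp_pos"]),s["force"],s["finger_gap"])
for f in("w2","w3","w5"):
    a=np.load(f+".npz");print(f,pm(a,a["im"]))
c=calibration("wrist");im=save("wrist","w7.png");np.savez("w7.npz",im=im,**c);print(pm(c,im))
E
```

```text
[0.49565117 0.01981432 0.03586267] 14.0 [  -0.3 -108.5   23.9] [1.67772223 3.01089082 3.10404074] 0.06854958084480417
w2 {'yel': None, 'red': ([243, 99, 20, 4, 49], [-70.98, 10.79], 'x', [np.float64(-79.5), np.float64(-62.4)], 'y', [np.float64(9.7), np.float64(12.0)]), 'white': (15, array([-70.39,  11.97]))}
w3 {'yel': ([329, 109, 4, 1, 4], [-60.0, 32.92], 'x', [np.float64(-61.2), np.float64(-58.8)], 'y', [np.float64(32.8), np.float64(33.0)]), 'red': ([308, 136, 22, 5, 67], [-71.46, 10.86], 'x', [np.float64(-80.1), np.float64(-62.8)], 'y', [np.float64(9.6), np.float64(12.2)]), 'white': (7, array([-67.81,   9.09]))}
w5 {'yel': None, 'red': ([222, 129, 23, 4, 88], [-70.72, 10.66], 'x', [np.float64(-79.4), np.float64(-61.7)], 'y', [np.float64(9.4), np.float64(11.9)]), 'white': None}
{'yel': ([140, 18, 5, 2, 8], [-62.05, 6.79], 'x', [np.float64(-62.9), np.float64(-61.5)], 'y', [np.float64(6.6), np.float64(6.9)]), 'red': ([94, 19, 53, 13, 543], [-70.68, 5.07], 'x', [np.float64(-79.5), np.float64(-61.0)], 'y', [np.float64(3.0), np.float64(6.9)]), 'white': (34, array([-73.39,   5.29]))}
```

View pics/w7.png

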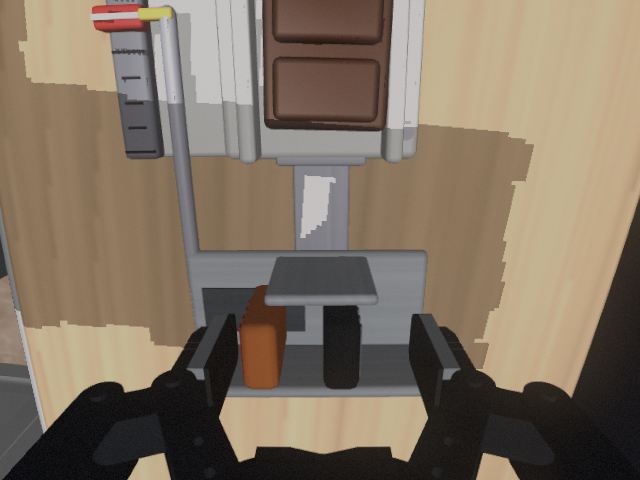

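Pulling works. The yellow pointer is at about (155,14) and the rider's white line at about (118,16), so they are nearly level. I'll measure the difference to sub-pixel.

```bash
cat >> h.py <<'E'
def fine(c,im,zy=.032,zm=.031):
    f=im.astype(float);r,g,b=f[...,0],f[...,1],f[...,2]
    roi=np.zeros(r.shape,np.uint8)
    cv2.fillPoly(roi,[proj(c,w([(-82,17,19),(-52,17,19),(-52,-3,19),(-82,-3,19)])).astype(np.int32)],1);roi=roi>0
    yel=roi&(np.minimum(r,g)-b>70)&(abs(r-g)<60)
    red=roi&(r-g>70)&(r-b>70); red&=~yel
    v,u=np.nonzero(yel);Y=loc(atz(c,np.c_[u,v],zy))
    v,u=np.nonzero(red);R=loc(atz(c,np.c_[u,v],zm))
    # white: low saturation, bounded above and below by red in its column
    W=[]
    for cu in np.unique(u):
        rows=v[u==cu]
        for q in range(rows.min(),rows.max()):
            p=f[q,cu]
            if not red[q,cu] and not yel[q,cu] and p.min()>100: W.append((cu,q,p.min()))
    W=np.array(W);L=loc(atz(c,W[:,:2],zm)) if len(W) else None
    st=lambda L:(len(L),L.mean(0)[:2].round(2).tolist(),np.percentile(L[:,0],[2,98]).round(1).tolist(),np.percentile(L[:,1],[2,50,98]).round(1).tolist())
    print("yellow",st(Y),"red",st(R),"white",st(L) if L is not None else None)
    # slopes
    print("white y at x=-71:",np.polyval(np.polyfit(L[:,0]+71,L[:,1],1),0).round(2),"at -56:",np.polyval(np.polyfit(L[:,0]+56,L[:,1],1),0).round(2)) if L is not None else 0
E
python3 - <<'E'
from h import *
a=np.load("w7.npz");fine(a,a["im"])
s=read_state();print(loc(s["tcp_pos"]),s["force"])
c=calibration("top");im=read_camera("top");fine(c,im)
E
```

```text
yellow (321, [-57.6, 8.27], [-62.6, -51.9], [6.6, 8.3, 9.8]) red (769, [-70.96, 7.64], [-79.2, -62.9], [4.1, 6.5, 11.4]) white (317, [-71.21, 7.99], [-79.0, -63.6], [6.9, 8.0, 9.0])
white y at x=-71: 7.99 at -56: 8.0
[  -0.3 -108.4   23.8] [1.37423636 3.0708365  3.42725963]Traceback (most recent call last):
  File "<stdin>", line 4, in <module>
  File "h.py", line 50, in fine
    v,u=np.nonzero(yel);Y=loc(atz(c,np.c_[u,v],zy))
                              ~~~^^^^^^^^^^^^^^^^^
  File "h.py", line 14, in atz
    o,d=ray(c,uv); return o+d*((z-o[2])/d[:,2])[:,None]
        ~~~^^^^^^
  File "h.py", line 9, in ray
    n=cv2.undistortPoints(np.array(uv,float).reshape(-1,1,2),np.array([[c["fx"],0,c["cx"]],[0,c["fy"],c["cy"]],[0,0,1.]]),np.array(c["dist_coeffs"],float)).reshape(-1,2)
      ~~~~~~~~~~~~~~~~~~~^^^^^^^^^^^^^^^^^^^^^^^^^^^^^^^^^^^^^^^^^^^^^^^^^^^^^^^^^^^^^^^^^^^^^^^^^^^^^^^^^^^^^^^^^^^^^^^^^^^^^^^^^^^^^^^^^^^^^^^^^^^^^^^^^^
cv2.error: OpenCV(4.12.0) /io/opencv/modules/calib3d/src/undistort.dispatch.cpp:347: error: (-215:Assertion failed) CV_IS_MAT(_src) && CV_IS_MAT(_dst) && (_src->rows == 1 || _src->cols == 1) && (_dst->rows == 1 || _dst->cols == 1) && _src->cols + _src->rows - 1 == _dst->rows + _dst->cols - 1 && (CV_MAT_TYPE(_src->type) == CV_32FC2 || CV_MAT_TYPE(_src->type) == CV_64FC2) && (CV_MAT_TYPE(_dst->type) == CV_32FC2 || CV_MAT_TYPE(_dst->type) == CV_64FC2) in function 'cvUndistortPointsInternal'
```

Call:
step_arm(series=[[[0.5,-0.3,0.3,0,0,0,0],[0.35,-0.3,0.3,0,0,0,0],[0.2,-0.3,0.3,0,0,0,0],[0.05,-0.3,0.3,0,0,0,0],[-0.1,-0.3,0.3,0,0,0,0],[-0.25,-0.3,0.3,0,0,0,0],[-0.35,-0.3,0.3,0,0,0,0],[-1,-0.3,0.3,0,0,0,0],[-1,-0.3,0.3,0,0,0,0],[-1,-0.3,0.3,0,0,0,0],[-1,-0.3,0.3,0,0,0,0],[-1,-0.3,0.3,0,0,0,0]]], squeeze=40)

```text
t: 15.3
tcp_pos: [0.4953, 0.0199, 0.0359]
orientation: [0.679, 0.734, 0.0, -0.0]
force: [-1.1, 3.9, 7.1]
finger_gap: 0.0247
grasp_force: 43.4
```

```bash
python3 - <<'E'
from h import *
s=read_state();print(s["tcp_pos"],s["t"],loc(s["tcp_pos"]),s["force"],s["finger_gap"],s["grasp_force"])
c=calibration("wrist");im=save("wrist","w8.png");fine(c,im)
s=read_state();print(loc(s["tcp_pos"]),s["force"])
E
```

```text
[0.49530363 0.01986923 0.03589832] 15.3 [  -0.6 -108.4   23.9] [-1.12780747  3.92126246  7.12979693] 0.02474734982764855 43.4258957952261
yellow (312, [-57.7, 8.39], [-62.6, -52.1], [6.7, 8.4, 9.9]) red (738, [-70.96, 7.56], [-79.1, -62.9], [4.1, 6.5, 11.3]) white (325, [-71.34, 8.03], [-79.2, -63.7], [6.9, 8.0, 9.1])
white y at x=-71: 8.03 at -56: 8.02
[  -0.6 -108.4   23.9] [-0.6808105   4.54159823  6.7153398 ]
```

View pics/w8.png

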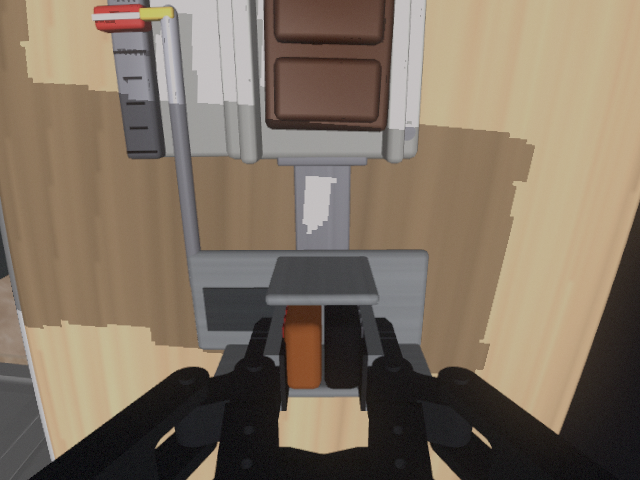

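The lever is shut against the grip (gap 24.7 mm; the gripper reads about 1 mm low). The pointer stands about 0.35 mm short of the mark, so I'll trim that.

Call:
step_arm(series=[[[-1,-0.4,0,0,0,0,0],[-1,-0.4,0,0,0,0,0],[-1,-0.4,0,0,0,0,0],[-1,-0.4,0,0,0,0,0],[-1,-0.4,0,0,0,0,0],[-1,-0.4,0,0,0,0,0]]], squeeze=50)

```text
t: 15.95
tcp_pos: [0.4954, 0.0195, 0.0359]
orientation: [0.679, 0.734, 0.0, -0.0]
force: [0.3, 4.4, 7.9]
finger_gap: 0.0245
grasp_force: 51.3
```

```bash
python3 - <<'E'
from h import *
for i in range(2):
    s=read_state();print(s["t"],loc(s["tcp_pos"]),s["force"].round(1),s["finger_gap"],s["grasp_force"])
    c=calibration("wrist");im=read_camera("wrist");fine(c,im)
E
```

```text
15.95 [  -0.6 -108.8   23.9] [0.3 4.4 7.9] 0.024474022289133063 51.26000113785267
yellow (312, [-57.68, 7.98], [-62.6, -52.0], [6.3, 8.0, 9.5]) red (755, [-70.95, 7.62], [-79.2, -62.9], [4.1, 6.5, 11.4]) white (318, [-71.28, 7.99], [-79.1, -63.6], [6.9, 8.0, 9.0])
white y at x=-71: 7.99 at -56: 8.06
16.0 [  -0.5 -108.8   24. ] [0.4 5.2 6.8] 0.024396363250668605 51.2603697180748
yellow (311, [-57.68, 7.99], [-62.6, -52.0], [6.3, 8.0, 9.5]) red (756, [-70.95, 7.62], [-79.2, -62.9], [4.1, 6.5, 11.4]) white (319, [-71.29, 7.99], [-79.1, -63.6], [6.9, 8.0, 9.1])
white y at x=-71: 7.99 at -56: 8.06
```

Pointer and mark now agree to about 0.1 mm, the hold is steady and the lever is closed. Handing in.

```bash
python3 -c "
from workcell import *
print(hand_in())"
```

```text
the job is handed in; nothing more can be done
None
```

I handed the job in at about 16 s: the block lies lengthwise in the bed, the leg is held with its pointer within about 0.1 mm of the red rider's mark, the orange lever is squeezed shut at 50 N, and the rider, timer, lime and spice jar were not touched.

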